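Find the release notch in a test fixture's lip and press the key

TASK

Unlatch the circuit-board test fixture: starting on the metal lip right beside the blue end block, slide a shut fingertip lightly along the top of the lip towards the grey end block until it finds the notch, then press the key inside the notch fully down (it stays down) and move clear. Nothing is to be picked up: leave the circuit board, screwdriver, tin and weight where they are.

Things in the scene. Friction and masses are not known exactly. Their poses are not given: they have to be found in the camera images.
- fixture: bench test fixture, fixed: white and aluminium box 220 (x) x 360 (y) x 50 mm high, brown probe plate on it (top z 58, x -38 to 102 mm), black bar handle (top z 96) at the far side. Origin: centre of the underside; z up, y along the lip to the blue end block, -x to the edge with the lip. Blue end block: y 100 to 170 mm, grey one: y -170 to -100, both x -103 to -67, top z 80 mm
- lip_start (a point): point on the lip's top, mid-width, 20 mm from the blue end block (fixture x -85, y 80, z 70 mm); the slide begins about here. The lip is a straight rigid aluminium bar with a flat top 70 mm above the bench, 20 mm above the box, 20 mm wide (fixture x -95 to -75), showing between the end blocks (y -100 to 100)
- lip_far (a point): point on the lip's top line where it meets the grey end block (fixture x -85, y -100, z 70 mm). Between the blocks the lip has one notch, cut right through its width, 42 mm long in y with upright end walls; its middle lies anywhere from fixture y -60 to +5 mm, differently each time, and is not reported
- release_key (a joint): travel of the aluminium key in the notch (38 mm along the lip x 18 mm, mid-notch), m: 0 = up, as it starts, flat top 8 mm below the lip's top; 0.008 = fully down on its stop, top 16 mm below the lip's top. Moves straight down, about 4 N of friction plus light damping, no spring: it stays where it is left
- board_center (a point): loose green circuit board 80 x 120 mm, 13 mm high with its parts, lying on the probe plate; leave alone. Point: its middle
- screwdriver_grip (a point): loose yellow-handled screwdriver 180 mm long, lying on the bench on the robot's side of the fixture; leave alone. Point: middle of its handle
- tin_center (a point): loose pale aluminium tin with black cap, 52 mm across, 55 mm high, on the bench beyond the fixture's blue end; leave alone. Point: its middle
- block_center (a point): loose weight, black 50 mm square block with an orange knob, 46 mm high, on the bench beyond the fixture's grey end; leave alone. Point: half-way up its middle

How it is judged:
By the outcome, as a careful person would: the job done as asked, in the order asked, and still so for the second after the job is handed in, with the robot touching nothing.
It also fails if it takes over 58 s, if anything falls off the work surface, if the arm or the gripper's body presses on something with over 40 N, if the wrist force passes 120 N, or if a joint passes its speed limit or range.

ROBOT

A 6-joint arm with a two-finger parallel gripper is mounted at the origin on the work surface. World frame = base frame: x ahead of the robot, y to its left, z up, the work surface at z = 0. Lengths are in m, angles in rad, forces in N, time in s.
With the tool pointing down it reaches from about 0.375 to 0.9 m from the base axis. Payload 3.1 kg.
Tool frame: the origin (TCP) lies where the fingers leave the gripper's body, on its centre line; the fingertips stand 70 mm ahead of it and the grasp point (between the pads) lies 51 mm ahead of it (robot.tip_reach is the distance from the TCP to the fingertips, in m); z points along the fingers, y is the line along which they close (so a half turn about z gives the same grasp; the last joint's range is limited). The gripper opens to 87 mm and grips with 3 to 60 N. Pads are 19 mm wide; open, the fingers measure 117 mm over their backs; the gripper's body (75 mm by 190 mm) begins 51 mm behind the grasp point.
Start: joints at [-1.29, 0.527, 1.433, -0, 1.181, -0.178], TCP at [0.277, -0.56, 0.292] pointing down, gripper open.
Joint ranges: [-3.08, 3.08], [-0.75, 2.2], [0.22, 2.44], [-1.43, 4.57], [0, 2.65], [-2.85, 2.85]. Speed limits (rad/s): [2.79, 2.79, 3.14, 3.14, 3.14, 3.14].

INTERFACE

Orientations are given as a unit quaternion [x, y, z, w].
In Python, from rig import robot gives the robot as it stands.
- The arm moves only by the tool carry_out, never from a script. Its argument "rows" is a list that holds one entry, the list of rows, each a list of 6 numbers: the shift along the tool's x, y, z in mm, then the turn, a rotation vector about the tool's x, y, z in units of 8 degrees (1.0 is 8 degrees). A call has 1 to 20 rows; each row is the pose to reach, as a shift and turn from the pose commanded when the call began, along the tool's axes at that moment; what a row does not reach only later rows make up. A row lasts 1/10 s, in which the tool goes at most 50 mm and 8.59 degrees, less where a joint would pass 70% of its speed; a pose out of reach is approached as far as the arm can. A call with a gripper value outside its range is refused whole. "fingers" is the opening, from 0 (shut) to 1 (fully open), set as the call begins (left out, the last holds). The fingers move at their own pace and stop on an object; "grip_force" is the grip in N (left out, the last holds). Time passes only in rows, so rows that repeat a pose let the fingers close. It gives the time, the measured TCP pose, the force and the opening at its end, in the units of the state.
- robot.get_obs(): the state, without advancing time (a new reading comes with each control period).
- robot.camera(name): name is "scene" or "top" or "wrist"; returns a dict with "color" (384x512x3 uint8, red, green, blue), "depth" (384x512 float32, m along the optical axis (not along the pixel's ray), 0 where there is no reading), "K" (3x3 intrinsics, pixels), "D" ([k1, k2, p1, p2, k3] as OpenCV has them; the pictures are not rectified), "camera_from_world" (4x4, takes a point from world to camera coordinates). Camera axes: x right, y down, z forward; pixel columns grow to the right and rows downward; lengths in m; the calibration is good to about 2 mm. A picture is of the moment at which its call begins.
- robot.hand_in(): hands the job in, once; it reports no verdict.
The state is a dict: "time": time; "q": joint angles; "joint_velocities": joint speeds; "joint_torque": joint torques, N m; "position": TCP position; "tool_rot": TCP orientation; "ft_force": force on the tool from outside, world axes, zero at the start; "moment": the same for the moment, N m; "grip_width": finger opening in m.
Only numpy, scipy, OpenCV 4.12 (cv2) and the standard library are available. Lean on these libraries where they do the work, as an engineer would, in place of code of your own. Each camera call takes 0.05 s, during which the arm holds its last target. There are 200 camera calls.

## Working session

There is one attempt and no reset: what is moved stays moved. The work goes in short steps, Python scripts to look and compute and a tool call to move; the robot and the scene stay as the last step left them, time stands still between calls to the robot, and variables do not carry over. Pictures are saved under pics/ and viewed, on a budget of 10 in all, crops included, one or two more only if the job needs it, and the job is handed in when it is done.

Besides the shell and the picture viewer there is one more tool, called as name(argument=value, ...) on one line, values as JSON. carry_out: Moves the arm, as the interface text tells. Its arguments: {"type":"object","properties":{"rows":{"type":"array"},"fingers":{"type":"number"},"grip_force":{"type":"number"}},"required":["rows"]}

```bash
mkdir -p pics; ls
python3 - <<'E'
from rig import robot
import cv2,numpy as np
ims=[]
for n in("scene","top"):
    c=robot.camera(n); np.savez(f"pics/{n}0.npz",**c); ims.append(c["color"])
    print(n,c["K"].tolist(),np.round(c["D"],4),np.round(c["camera_from_world"],4).tolist())
    cv2.imwrite(f"pics/{n}0.png",c["color"][:,:,::-1])
o=robot.get_obs();print(o)
E
```

```text
pics
scene [[413.8024843948152, 0.0, 252.79428075860324], [0.0, 413.8024843948152, 193.64387451554214], [0.0, 0.0, 1.0]] [0.0141 0.     0.     0.     0.    ] [[0.5785, 0.8157, 0.0022, -0.3533], [0.4335, -0.3052, -0.8479, -0.1411], [-0.6909, 0.4915, -0.5302, 1.4929], [0.0, 0.0, 0.0, 1.0]]
top [[479.24009028360257, 0.0, 258.1752340008645], [0.0, 479.24009028360257, 191.3117836034139], [0.0, 0.0, 1.0]] [-0.0524  0.      0.      0.      0.    ] [[-0.0288, -0.9995, -0.0092, 0.0505], [-0.9971, 0.0294, -0.07, 0.5389], [0.0702, 0.0072, -0.9975, 1.0839], [0.0, 0.0, 0.0, 1.0]]
{'time': 0.1, 'q': array([-1.29050548e+00,  5.28376944e-01,  1.43377163e+00, -9.22546447e-06,
        1.18141042e+00, -1.78496860e-01]), 'joint_velocities': array([ 0.00037532, -0.00236441, -0.0031767 , -0.00021592,  0.00035908,
       -0.00082814]), 'joint_torque': array([-4.82336181e-04, -4.40985096e+01, -1.77151304e+01,  6.34012953e-02,
        5.34198701e-02, -3.31217575e-05]), 'position': array([ 0.27666668, -0.55984127,  0.29136787]), 'tool_rot': array([ 9.73803534e-01,  2.27388896e-01, -5.42790648e-05, -9.81681443e-04]), 'ft_force': array([ 0.44153926,  0.25507138, -0.32898648]), 'moment': array([-0.01633216, -0.03285335, -0.01133057]), 'grip_width': 0.08711583814853043}
```

View pics/top0.png

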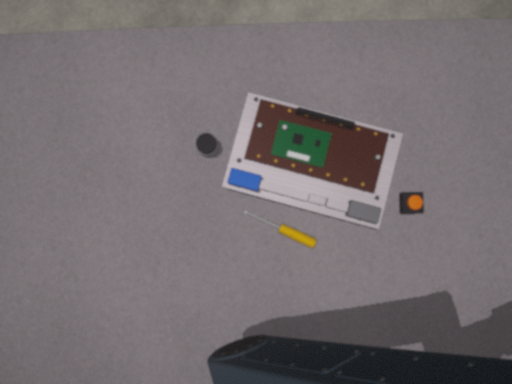

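View pics/scene0.png

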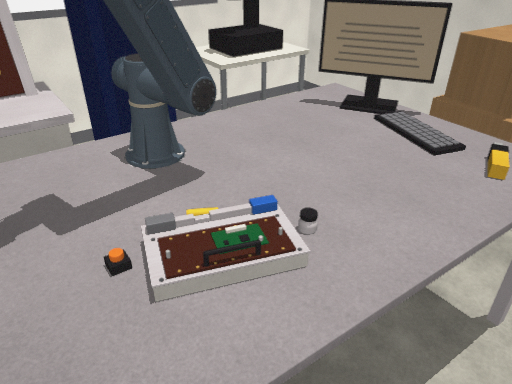

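The top view shows the blue block at about (245,180), the grey block at (363,211) and a notch-like mark on the lip near (318,200). The screwdriver lies close by at (297,236). Next I'll get the fixture pose from the two block tops.

```bash
cat > h.py <<'E'
import cv2,numpy as np
from scipy.spatial.transform import Rotation as R
def ray(c,px,z):
    """pixels -> world points on the plane at height z"""
    n=cv2.undistortPoints(np.array(px,float).reshape(-1,1,2),c["K"],c["D"])[:,0]
    T=c["camera_from_world"];o=-T[:3,:3].T@T[:3,3]
    d=np.c_[n,np.ones(len(n))]@T[:3,:3]
    return o+d*((z-o[2])/d[:,2])[:,None]
def blob(m):
    n,l,s,ce=cv2.connectedComponentsWithStats(m.astype(np.uint8));i=1+np.argmax(s[1:,4])
    return cv2.minAreaRect(np.argwhere(l==i)[:,::-1].astype(np.float32)),s[i],ce[i]
def totool(o,p,tip=0.07):
    """shift (tool axes, mm) to bring fingertip to world point p"""
    r=R.from_quat(o["tool_rot"]);t=o["position"]+r.apply([0,0,tip])
    return r.inv().apply(np.array(p)-t)*1000
E
python3 - <<'E'
from h import *
from rig import robot
print(robot.tip_reach)
o=robot.get_obs();print(np.round(R.from_quat(o["tool_rot"]).as_matrix(),3).tolist())
c=dict(np.load("pics/top0.npz"));im=c["color"];h=cv2.cvtColor(im,cv2.COLOR_RGB2HSV)
mb=(h[...,0]>100)&(h[...,0]<130)&(h[...,1]>120)&(h[...,2]>60)
mb[:, :200]=0;mb[250:]=0
b,s,cb=blob(mb);print(b,s,cb)
for r in range(196,224,3): print(r,[int(v) for v in im[r,335:390:3].mean(1)])
box=np.zeros(mb.shape,bool);box[196:226,338:388]=1
g=im.astype(int).mean(2);mg=box&(g<112)&(g>60)
gb,s,cg=blob(mg);print(gb,s,cg)
B,G=ray(c,[b[0],gb[0]],.08);print(B,G,np.linalg.norm(B-G))
y=(B-G)/np.linalg.norm(B-G);x=np.array([y[1],-y[0],0]);O=(B+G)/2+.085*x;print("O",O,"yaw",np.arctan2(x[1],x[0]))
print("start",O-.085*x+.08*y)
cv2.imwrite("pics/crop1.png",cv2.resize(im[150:250,210:410,::-1],None,fx=4,fy=4,interpolation=cv2.INTER_CUBIC))
E
```

```text
0.0697
[[0.897, 0.443, -0.001], [0.443, -0.897, 0.002], [0.0, -0.002, -1.0]]
((244.16807556152344, 179.2448272705078), (29.953283309936523, 14.815601348876953), 14.931418418884277) [229 169  32  22 445] [244.21123596 179.25168539]
196 [176, 175, 173, 175, 173, 171, 171, 171, 168, 169, 167, 167, 168, 154, 108, 166, 168, 158, 124]
199 [175, 176, 174, 174, 171, 155, 159, 169, 171, 171, 169, 170, 169, 153, 115, 164, 167, 148, 125]
202 [173, 172, 173, 171, 158, 91, 110, 114, 124, 144, 162, 169, 169, 169, 169, 168, 167, 135, 123]
205 [173, 173, 173, 172, 161, 104, 110, 112, 111, 110, 110, 115, 130, 150, 166, 170, 167, 126, 121]
208 [157, 167, 172, 172, 145, 108, 112, 111, 110, 111, 109, 110, 109, 108, 108, 128, 160, 126, 119]
211 [170, 160, 151, 148, 113, 111, 112, 112, 111, 109, 109, 111, 109, 107, 108, 122, 142, 122, 121]
214 [172, 174, 172, 154, 89, 109, 112, 110, 112, 110, 111, 108, 109, 109, 107, 147, 130, 122, 122]
217 [140, 157, 168, 170, 155, 128, 107, 100, 105, 107, 109, 110, 110, 107, 108, 152, 128, 125, 125]
220 [124, 119, 106, 117, 147, 161, 168, 160, 133, 123, 101, 99, 106, 108, 116, 151, 124, 125, 125]
223 [127, 127, 126, 127, 124, 113, 113, 125, 145, 163, 163, 153, 134, 113, 141, 143, 124, 122, 125]
((362.4298095703125, 211.95272827148438), (31.635507583618164, 15.951576232910156), 15.5241117477417) [346 201  34  22 413] [363.8401937  212.16707022]
[0.56306614 0.06414538 0.08      ] [ 0.48430453 -0.19034823  0.08      ] 0.26640268722407684
O [ 0.60488556 -0.08823157  0.08      ] yaw -0.3001345268969108
start [0.54733723 0.01332231 0.08      ]
```

View pics/crop1.png

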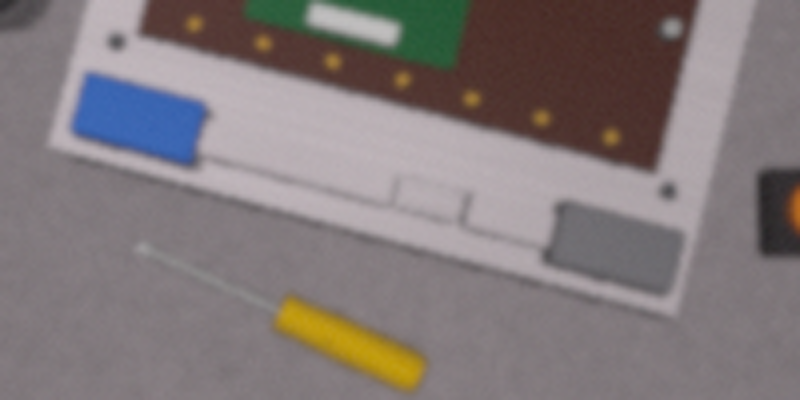

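The crop shows the notch between crop x 395 and 468, which is about (308.5,197.5) to (327,201.5) in the full image. I'll confirm it by touch. The shut tip is about 19 mm along tool x, so I'll point tool x along the lip.

```bash
cat >> h.py <<'E'
O=np.array([0.60489,-0.08823,0]);a=-0.30013
RF=R.from_euler("z",a)
def f2w(p): return O+RF.apply(np.array(p)/1000)
def w2f(p): return RF.inv().apply(np.array(p)-O)*1000
RT=RF*R.from_matrix(np.array([[0,1,0],[1,0,0],[0,0,-1]],float).T)  # tool x = fixture y, tool y = fixture x
def st(o):
    r=R.from_quat(o["tool_rot"]);t=o["position"]+r.apply([0,0,.0697])
    print("t",round(o["time"],2),"tipF",np.round(w2f(t),1),"F(fix)",np.round(RF.inv().apply(o["ft_force"]),2),"w",round(o["grip_width"],4),"turn",np.round(np.degrees((r.inv()*RT).as_rotvec())/8,2))
E
python3 - <<'E'
from h import *
from rig import robot
c=dict(np.load("pics/top0.npz"))
print(w2f(ray(c,[[308.5,197.5],[327,201.5]],.07)))
o=robot.get_obs();st(o);print(totool(o,f2w([-85,80,110])))
E
```

```text
[[-85.18271368 -12.96008844  70.        ]
 [-82.81425859 -54.33574456  70.        ]]
t 0.1 tipF [-174.2 -547.5  221.7] F(fix) [ 0.35  0.37 -0.33] w 0.0871 turn [-0.01 -0.01 -5.81]
[ 496.45618524 -393.66870928  112.29976465]
```

carry_out(rows=[[[25,-20,0,0,0,-0.3],[50,-39,0,0,0,-0.6],[75,-59,0,0,0,-0.9],[100,-79,5,0,0,-1.2],[125,-99,10,0,0,-1.5],[150,-118,15,0,0,-1.8],[175,-138,20,0,0,-2.1],[200,-158,25,0,0,-2.4],[225,-177,30,0,0,-2.7],[250,-197,35,0,0,-3.0],[275,-217,40,0,0,-3.3],[300,-236,45,0,0,-3.6],[325,-256,50,0,0,-3.9],[350,-276,55,0,0,-4.2],[375,-296,60,0,0,-4.5],[400,-316,65,0,0,-4.8],[430,-340,70,0,0,-5.1],[460,-365,75,0,0,-5.4],[485,-385,80,0,0,-5.7],[496,-394,80,0,0,-5.8]]], fingers=0, grip_force=20)

```text
time: 2.1
position: [0.5473, 0.0151, 0.2113]
tool_rot: [0.804, 0.594, -0.0, -0.001]
ft_force: [0.2, -1.0, -0.0]
grip_width: 0.0005
```

Run:
```python
from h import *
from rig import robot
o=robot.get_obs();st(o);print(o["ft_force"]);print(totool(o,f2w([-85,80,85])))
c=robot.camera("wrist");np.savez("pics/wr1.npz",**c);cv2.imwrite("pics/wr1.png",c["color"][:,:,::-1])
```

```text
t 2.1 tipF [-85.7  81.7 141.6] F(fix) [ 0.55 -0.92 -0.  ] w 0.0005 turn [-0.01 -0.    0.01]
[ 0.2483467  -1.04207641 -0.00121291]
[-1.69695623  0.8025039  56.34001874]
```

View pics/wr1.png

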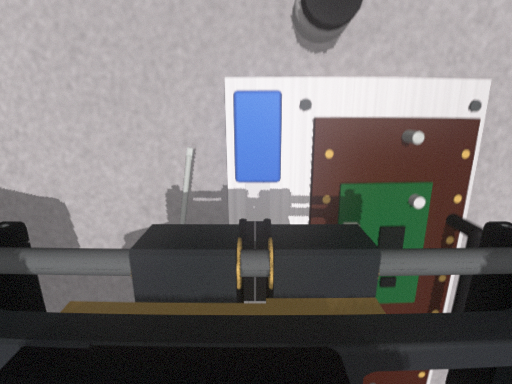

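The wrist view shows the blue block from (234,91) to (281,182), aligned with the picture. The shut fingers, near (255,240), are over the lip just below it. I'll check the pose against this.

Run:
```python
from h import *
c=dict(np.load("pics/wr1.npz"));h=cv2.cvtColor(c["color"],cv2.COLOR_RGB2HSV)
m=(h[...,0]>100)&(h[...,0]<130)&(h[...,1]>120)&(h[...,2]>60)
b,s,ce=blob(m);print(b);print(np.round(w2f(ray(c,cv2.boxPoints(b),.08)),1), w2f(ray(c,[b[0]],.08)))
```

```text
((257.0, 136.5), (89.0, 46.0), 90.0)
[[-100.5  168.    80. ]
 [ -67.   168.    80. ]
 [ -65.4  101.3   80. ]
 [-101.6  101.3   80. ]] [[-83.61637434 135.85073515  80.        ]]
```

carry_out(rows=[[[-1,1,15,0,0,0],[-2,1,35,0,0,0],[-2,1,55,0,0,0],[-2,1,64,0,0,0],[-2,1,67,0,0,0],[-2,1,68,0,0,0],[-2,1,68,0,0,0],[-2,1,68,0,0,0]]])

```text
time: 2.95
position: [0.5479, 0.0102, 0.1451]
tool_rot: [0.806, 0.593, 0.001, 0.001]
ft_force: [0.2, 0.6, 1.1]
grip_width: 0.0002
```

Run:
```python
from h import *
from rig import robot
o=robot.get_obs();st(o)
```

```text
t 2.95 tipF [-83.4  77.2  75.4] F(fix) [-0.    0.59  1.1 ] w 0.0002 turn [ 0.01 -0.   -0.02]
```

carry_out(rows=[[[0,0,1,0,0,0],[0,0,2,0,0,0],[0,0,2,0,0,0],[0,0,2,0,0,0]]])

```text
time: 3.35
position: [0.5474, 0.0104, 0.1423]
tool_rot: [0.805, 0.593, -0.0, 0.0]
ft_force: [-0.5, 1.4, 0.1]
grip_width: 0.0005
```

carry_out(rows=[[[0,0,1,0,0,0],[0,0,1,0,0,0],[0,0,1,0,0,0]]])

```text
time: 3.65
position: [0.5473, 0.0104, 0.1412]
tool_rot: [0.805, 0.593, -0.0, -0.0]
ft_force: [-0.3, 0.0, -0.1]
grip_width: 0.0004
```

Tip is now at about z 71.5 and still free of the lip. I'll creep down.

carry_out(rows=[[[0,0,0.5,0,0,0],[0,0,1,0,0,0],[0,0,1,0,0,0]]])

```text
time: 3.95
position: [0.5474, 0.0104, 0.1402]
tool_rot: [0.805, 0.593, -0.0, -0.0]
ft_force: [0.3, 0.1, -0.8]
grip_width: 0.0008
```

carry_out(rows=[[[0,0,0.5,0,0,0],[0,0,0.5,0,0,0],[0,0,0.5,0,0,0]]])

```text
time: 4.25
position: [0.5474, 0.0104, 0.1401]
tool_rot: [0.805, 0.593, 0.0, 0.0]
ft_force: [-0.2, -0.7, 4.1]
grip_width: 0.0006
```

Contact at TCP z 0.140, with 4 N. Now the slide towards the grey block.

carry_out(rows=[[[-1,0,0,0,0,0],[-3,0,0,0,0,0],[-5,0,0,0,0,0],[-8,0,0,0,0,0],[-11,0,0,0,0,0],[-14,0,0,0,0,0],[-17,0,0,0,0,0],[-20,0,0,0,0,0]]])

```text
time: 5.05
position: [0.5422, -0.0087, 0.1401]
tool_rot: [0.806, 0.592, 0.001, 0.0]
ft_force: [1.1, 3.2, 3.9]
grip_width: 0.0005
```

Run:
```python
from h import *
from rig import robot
o=robot.get_obs();st(o)
```

```text
t 5.05 tipF [-83.3  57.5  70.4] F(fix) [0.07 3.41 3.86] w 0.0005 turn [ 0.01 -0.01 -0.02]
```

carry_out(rows=[[[-3,0,0,0,0,0],[-6,0,0,0,0,0],[-9,0,0,0,0,0],[-12,0,0,0,0,0],[-15,0,0,0,0,0],[-18,0,0,0,0,0],[-21,0,0,0,0,0],[-24,0,0,0,0,0],[-27,0,0,0,0,0],[-30,0,0,0,0,0]]])

```text
time: 6.05
position: [0.5332, -0.0373, 0.1401]
tool_rot: [0.806, 0.592, 0.001, 0.0]
ft_force: [0.4, 4.1, 5.5]
grip_width: 0.0005
```

carry_out(rows=[[[-3,0,0,0,0,0],[-6,0,0,0,0,0],[-9,0,0,0,0,0],[-12,0,0,0,0,0],[-15,0,0,0,0,0],[-18,0,0,0,0,0],[-21,0,0,0,0,0],[-24,0,0,0,0,0]]])

```text
time: 6.85
position: [0.5259, -0.0602, 0.1401]
tool_rot: [0.806, 0.592, 0.001, 0.0]
ft_force: [1.4, 4.4, 5.1]
grip_width: 0.0005
```

Run:
```python
from h import *
from rig import robot
o=robot.get_obs();st(o)
```

```text
t 6.85 tipF [-83.6   3.5  70.4] F(fix) [0.06 4.61 5.14] w 0.0005 turn [ 0.01 -0.01 -0.02]
```

Still on the lip at y 3.5. From here I'll take short calls.

carry_out(rows=[[[-2,0,0,0,0,0],[-4,0,0,0,0,0],[-6,0,0,0,0,0],[-8,0,0,0,0,0],[-10,0,0,0,0,0],[-12,0,0,0,0,0],[-14,0,0,0,0,0]]])

```text
time: 7.55
position: [0.5217, -0.0735, 0.1401]
tool_rot: [0.806, 0.592, 0.001, 0.0]
ft_force: [1.6, 4.1, 5.2]
grip_width: 0.0003
```

carry_out(rows=[[[-2,0,0,0,0,0],[-4,0,0,0,0,0],[-6,0,0,0,0,0]]])

```text
time: 7.85
position: [0.5198, -0.0792, 0.14]
tool_rot: [0.806, 0.592, 0.001, 0.0]
ft_force: [1.6, 4.6, 4.6]
grip_width: 0.0004
```

carry_out(rows=[[[-2,0,0,0,0,0],[-4,0,0,0,0,0],[-6,0,0,0,0,0]]])

```text
time: 8.15
position: [0.5176, -0.0855, 0.1396]
tool_rot: [0.805, 0.593, -0.0, 0.0]
ft_force: [-0.0, 0.0, -0.1]
grip_width: 0.0001
```

The force fell to zero and the tip dropped at y ≈ -23, matching the picture (notch from -13 to -55, middle about -34). I'll move to mid-notch and go down onto the key.

carry_out(rows=[[[-3,0,0,0,0,0],[-6,0,0,0,0,0],[-9,-1,0,0,0,0],[-11,-1,1,0,0,0],[-11,-1,3,0,0,0],[-11,-1,5,0,0,0],[-11,-1,6,0,0,0],[-11,-1,6,0,0,0]]])

```text
time: 8.95
position: [0.5133, -0.0951, 0.1335]
tool_rot: [0.805, 0.593, -0.0, -0.0]
ft_force: [-0.4, 0.4, -0.4]
grip_width: 0.0006
```

Run:
```python
from h import *
from rig import robot
o=robot.get_obs();st(o)
```

```text
t 8.95 tipF [-85.4 -33.7  63.8] F(fix) [-0.55  0.27 -0.35] w 0.0006 turn [-0.   -0.   -0.01]
```

The tip is inside the notch, 6.5 mm below the lip top, with no side force. Now pressing.

carry_out(rows=[[[0,0,1,0,0,0],[0,0,2,0,0,0],[0,0,3,0,0,0],[0,0,4,0,0,0],[0,0,4,0,0,0]]])

```text
time: 9.45
position: [0.5135, -0.0952, 0.1299]
tool_rot: [0.805, 0.593, 0.0, 0.0]
ft_force: [-0.2, 0.5, 3.3]
grip_width: 0.0
```

carry_out(rows=[[[0,0,1,0,0,0],[0,0,2,0,0,0],[0,0,3,0,0,0],[0,0,4,0,0,0],[0,0,5,0,0,0],[0,0,5,0,0,0]]])

```text
time: 10.05
position: [0.5135, -0.0953, 0.1245]
tool_rot: [0.806, 0.593, 0.0, -0.0]
ft_force: [0.7, 0.7, 2.7]
grip_width: 0.0005
```

carry_out(rows=[[[0,0,0.5,0,0,0],[0,0,1,0,0,0],[0,0,1,0,0,0],[0,0,1,0,0,0]]])

```text
time: 10.45
position: [0.5135, -0.0953, 0.1241]
tool_rot: [0.805, 0.593, 0.0, 0.0]
ft_force: [0.5, 1.6, 5.9]
grip_width: 0.0007
```

carry_out(rows=[[[0,0,0.5,0,0,0],[0,0,1,0,0,0],[0,0,1.5,0,0,0],[0,0,1.5,0,0,0],[0,0,1.5,0,0,0],[0,0,1.5,0,0,0]]])

```text
time: 11.05
position: [0.5135, -0.0952, 0.1239]
tool_rot: [0.805, 0.593, 0.0, 0.0]
ft_force: [-3.1, 1.1, 16.9]
grip_width: 0.0005
```

The key is on its stop: 16.9 N with no further travel, 16.2 mm below the lip. Now straight up and clear, back towards the start side.

carry_out(rows=[[[0,0,-2,0,0,0],[0,0,-8,0,0,0],[0,0,-18,0,0,0],[0,0,-35,0,0,0],[0,0,-60,0,0,0],[0,0,-90,0,0,0],[0,0,-120,0,0,0],[-25,0,-140,0,0,0],[-55,0,-150,0,0,0],[-85,0,-150,0,0,0],[-115,0,-150,0,0,0],[-145,0,-150,0,0,0],[-170,0,-150,0,0,0],[-190,0,-150,0,0,0],[-200,0,-150,0,0,0],[-200,0,-150,0,0,0],[-200,0,-150,0,0,0]]])

```text
time: 12.75
position: [0.4538, -0.2855, 0.2722]
tool_rot: [0.806, 0.593, 0.0, -0.001]
ft_force: [-0.1, 1.1, -0.1]
grip_width: 0.0004
```

Run:
```python
from h import *
from rig import robot
st(robot.get_obs())
c=robot.camera("top");s=robot.camera("scene");o=dict(np.load("pics/top0.npz"))
a=[cv2.resize(x["color"][90:250,190:430,::-1],None,fx=3,fy=3,interpolation=cv2.INTER_CUBIC) for x in (c,)]
a.append(cv2.resize(s["color"][180:300,90:330,::-1],None,fx=2,fy=1,interpolation=cv2.INTER_CUBIC)) if 0 else None
cv2.imwrite("pics/end.png",a[0])
d=cv2.absdiff(c["color"],o["color"]).max(2)[90:250,190:430]
print((d>40).sum(),np.argwhere(d>40)[:,::-1].min(0) if (d>40).any() else "",np.argwhere(d>40)[:,::-1].max(0) if (d>40).any() else "")
```

```text
t 12.75 tipF [ -86.1 -233.1  202.5] F(fix) [-0.45  0.98 -0.07] w 0.0004 turn [-0.   -0.01 -0.02]
942 [208 105] [239 159]
```

View pics/end.png

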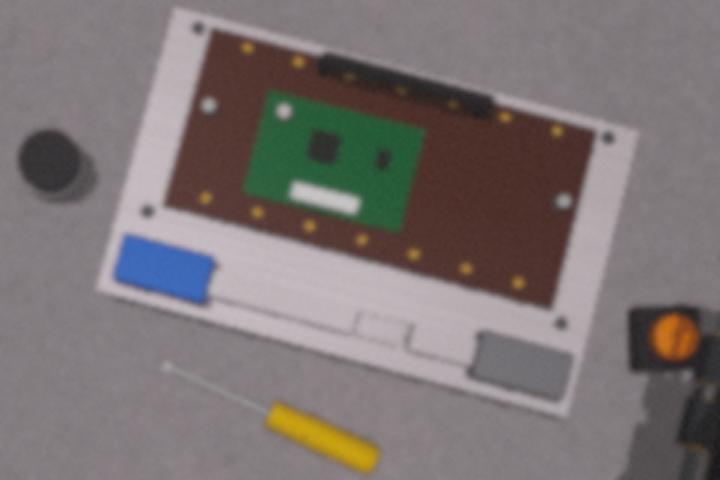

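The end view shows the board, screwdriver, tin and weight unmoved. The only change from the first picture is the gripper and its shadow, lower right beyond (620,300), with the tip about 200 mm above the bench.

```bash
python3 -c "
from rig import robot
print(robot.hand_in())"
```

```text
the job is handed in; nothing more can be done
None
```

The fixture is unlatched: the key is fully down on its stop, and I handed the job in at about 13 s.

- **Slide:** I set the shut fingertip on the lip about 23 mm from the blue block and slid it towards the grey one, pressing with about 4–5 N. At fixture y ≈ -23 mm the tip dropped and the force fell to zero. That agreed with the notch seen in the top picture (y -55 to -13 mm).
- **Press:** At mid-notch the key moved under about 3 N. It stopped 16 mm below the lip's top and held there under 17 N.
- **After moving clear:** The wrist force is about 1 N, which is noise. Comparing the top pictures from before and after, the board, screwdriver and tin have not moved. The weight looks in place, but the gripper's shadow beside it kept the picture comparison from confirming that.
- **Not checked by camera:** The top camera can't resolve the key's 8 mm travel, so "fully down" rests on the touch readings. No check failed.

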